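Strip-down row into the rebuild rack, in reverse

TASK

The four parts taken off a computer board stand in the grey strip-down rack in the order they came off; they go back on in the opposite order. Move them all into the empty plywood rack with the row reversed: the part that stood at the far left goes into the far right bay, the next one into the bay beside it, and so on. Do not tip any part over, and leave each standing flat in the middle of its own bay, let go.

Things in the scene. Friction and masses are not known exactly. Their poses are not given: they have to be found in the camera images.
- can_mid (a point): Silver crystal oscillator can: a smooth low metal box with rounded edges, 30 mm (x) by 46 mm (y), 26 mm high, on a rim at the foot 34 x 50 x 3 mm; about 50 g. Loose, standing upright (its z up); the point is its centre, half-way up, and its x axis lies within 0.25 rad of the rack's x at the start.
- cap_mid (a point): Electrolytic capacitor: an upright round black cylinder, 32 mm in diameter, 48 mm high (49 mm with the thin bare metal disc on its top); about 50 g. Loose, standing upright (its z up); the point is its centre, half-way up, and its x axis lies within 0.25 rad of the rack's x at the start.
- sink_mid (a point): Heat sink: a row of five thin upright bare aluminium fins on a dark base, 34 mm across the fins (x), 44 mm along them (y), 38 mm high; may be gripped across its outer fins; about 70 g. Loose, standing upright (its z up); the point is its centre, half-way up, and its x axis lies within 0.25 rad of the rack's x at the start.
- trafo_mid (a point): Small transformer: dark iron core 26 mm (x) by 48 mm (y), 40 mm high, with a brown coil through it that stands out on both sides to 38 mm (x), 30 mm wide (y), from 6 to 34 mm above its foot; foot plate 38 x 48 x 3 mm; grip across the coil; about 220 g. Loose, standing upright (its z up); the point is its centre, half-way up, and its x axis lies within 0.25 rad of the rack's x at the start.
- can_pad: One of four identical black foam pads, fixed in the bays of the grey strip-down rack, 66 x 66 x 4 mm, origin at the centre of its underside (on the rack's flat top), axes parallel to the rack's; it lies in the bay where the crystal oscillator can stands at the start and so marks that part's starting place. The part stands on it, its underside 16 mm above the table.
- cap_pad: One of four identical black foam pads, fixed in the bays of the grey strip-down rack, 66 x 66 x 4 mm, origin at the centre of its underside (on the rack's flat top), axes parallel to the rack's; it lies in the bay where the capacitor stands at the start and so marks that part's starting place. The part stands on it, its underside 16 mm above the table.
- sink_pad: One of four identical black foam pads, fixed in the bays of the grey strip-down rack, 66 x 66 x 4 mm, origin at the centre of its underside (on the rack's flat top), axes parallel to the rack's; it lies in the bay where the heat sink stands at the start and so marks that part's starting place. The part stands on it, its underside 16 mm above the table.
- trafo_pad: One of four identical black foam pads, fixed in the bays of the grey strip-down rack, 66 x 66 x 4 mm, origin at the centre of its underside (on the rack's flat top), axes parallel to the rack's; it lies in the bay where the transformer stands at the start and so marks that part's starting place. The part stands on it, its underside 16 mm above the table.
- strip_rack: Strip-down rack, grey plastic, full at start. Fixed, 80 (x) x 306 (y) mm, flat top 12 mm above the origin (centre of underside, on the table). Four bays in a row, centres at x = 0, y = -112.5, -37.5, 37.5, 112.5 mm, between five dividers 3 mm thick, 12 mm above the flat top; open front and back. y points to the robot's left, x away from it, within 0.12 rad. May be the nearer or the farther rack.
- build_rack: Rebuild rack, plywood, empty at start. Fixed, 80 (x) x 306 (y) mm, flat top 12 mm above the origin (centre of underside, on the table). Four bays in a row, centres at x = 0, y = -112.5, -37.5, 37.5, 112.5 mm, between five dividers 3 mm thick, 12 mm above the flat top; open front and back. y points to the robot's left, x away from it, within 0.12 rad. May be the nearer or the farther rack.

How it is judged (in metres and radians):
At the end, for the whole second after the job is handed in: Each part stands in the plywood rack in the mirror-image bay (started at y in the grey rack's frame, ends at -y in the plywood rack's), centre within 12 mm along and 15 mm across the row, foot on the flat top (height within 4 mm), upright within 0.15 rad, at rest, released (((y of can_pad in the frame of strip_rack between -0.1325 and -0.0925 m and y of can_mid in the frame of build_rack between 0.1005 and 0.1245 m) or (y of can_pad in the frame of strip_rack between -0.0575 and -0.0175 m and y of can_mid in the frame of build_rack between 0.0255 and 0.0495 m) or (y of can_pad in the frame of strip_rack between 0.0175 and 0.0575 m and y of can_mid in the frame of build_rack between -0.0495 and -0.0255 m) or (y of can_pad in the frame of strip_rack between 0.0925 and 0.1325 m and y of can_mid in the frame of build_rack between -0.1245 and -0.1005 m)) and x of can_mid in the frame of build_rack between -0.015 and 0.015 m and z of can_mid in the frame of build_rack between 0.021 and 0.029 m and angle between each of can_mid, cap_mid, sink_mid, trafo_mid's own z axis and vertical below 0.15 rad and linear speed of each of can, cap, sink, trafo below 0.01 m/s and contact force between each of can, cap, sink, trafo and the fingers below 0.05 N and ((y of cap_pad in the frame of strip_rack between -0.1325 and -0.0925 m and y of cap_mid in the frame of build_rack between 0.1005 and 0.1245 m) or (y of cap_pad in the frame of strip_rack between -0.0575 and -0.0175 m and y of cap_mid in the frame of build_rack between 0.0255 and 0.0495 m) or (y of cap_pad in the frame of strip_rack between 0.0175 and 0.0575 m and y of cap_mid in the frame of build_rack between -0.0495 and -0.0255 m) or (y of cap_pad in the frame of strip_rack between 0.0925 and 0.1325 m and y of cap_mid in the frame of build_rack between -0.1245 and -0.1005 m)) and x of cap_mid in the frame of build_rack between -0.015 and 0.015 m and z of cap_mid in the frame of build_rack between 0.032 and 0.04 m and ((y of sink_pad in the frame of strip_rack between -0.1325 and -0.0925 m and y of sink_mid in the frame of build_rack between 0.1005 and 0.1245 m) or (y of sink_pad in the frame of strip_rack between -0.0575 and -0.0175 m and y of sink_mid in the frame of build_rack between 0.0255 and 0.0495 m) or (y of sink_pad in the frame of strip_rack between 0.0175 and 0.0575 m and y of sink_mid in the frame of build_rack between -0.0495 and -0.0255 m) or (y of sink_pad in the frame of strip_rack between 0.0925 and 0.1325 m and y of sink_mid in the frame of build_rack between -0.1245 and -0.1005 m)) and x of sink_mid in the frame of build_rack between -0.015 and 0.015 m and z of sink_mid in the frame of build_rack between 0.027 and 0.035 m and ((y of trafo_pad in the frame of strip_rack between -0.1325 and -0.0925 m and y of trafo_mid in the frame of build_rack between 0.1005 and 0.1245 m) or (y of trafo_pad in the frame of strip_rack between -0.0575 and -0.0175 m and y of trafo_mid in the frame of build_rack between 0.0255 and 0.0495 m) or (y of trafo_pad in the frame of strip_rack between 0.0175 and 0.0575 m and y of trafo_mid in the frame of build_rack between -0.0495 and -0.0255 m) or (y of trafo_pad in the frame of strip_rack between 0.0925 and 0.1325 m and y of trafo_mid in the frame of build_rack between -0.1245 and -0.1005 m)) and x of trafo_mid in the frame of build_rack between -0.015 and 0.015 m and z of trafo_mid in the frame of build_rack between 0.028 and 0.036 m); the robot touches nothing.
It fails at once if a part is tipped over (tilted more than 0.6 rad) (angle between any of can_mid, cap_mid, sink_mid, trafo_mid's own z axis and vertical above 0.6 rad).
It also fails if it takes over 99 s, if anything falls off the work surface, if the arm or the gripper's body presses on something with over 40 N, if the wrist force passes 120 N, or if a joint passes its speed limit or range.

ROBOT

A 7-joint arm with a two-finger parallel gripper is mounted at the origin on the work surface. World frame = base frame: x ahead of the robot, y to its left, z up, the work surface at z = 0. Lengths are in mm, angles in rad, forces in N, time in s.
With the tool pointing down it reaches from about 400 to 875 mm from the base axis. Payload 19.3 kg.
Tool frame: the origin (TCP) lies at the very end of the fingers, on their centre line; the grasp point (between the pads) lies 19 mm behind it; z points along the fingers, x is the direction in which the jaws open and shut, and the axes are right-handed (so a half turn about z gives the same grasp; the last joint's range is limited). The gripper opens to 85 mm and grips with 20 to 120 N. Pads are 22 mm wide; open, the fingers measure 114 mm over their backs; the gripper's body (76 mm by 85 mm) begins 54 mm behind the grasp point. The pads swing forward as they close: fully open they stand 13 mm farther back than shut.
Start: joints at [1.105, 0.521, -0.036, 1.599, 0.021, 1.021, -0.113], TCP at [240.939, -576.683, 231.291] pointing down, gripper open.
Joint ranges: [-2.91, 2.91], [-0.3, 2.13], [-1.5, 1.42], [0.17, 2.43], [-1.26, 4.41], [0.16, 1.93], [-2.52, 2.52]. Speed limits (rad/s): [1.89, 1.89, 2.39, 2.39, 3.01, 3.01, 3.01].

INTERFACE

Orientations are given as a rotation vector (axis times angle).
In Python, from bench import * gives the robot as it stands.
- The arm moves only by the tool apply_moves, never from a script. Its argument "commands" is a list that holds one entry, the list of rows, each a list of 5 numbers: the finger opening in m, from 0 to 0.0854, then the shift along the world's x, y, z in m, then the turn about the world's z in rad. A call has exactly 8 rows; each row is the pose to reach, as a shift and turn from the pose commanded when the call began; what a row does not reach only later rows make up. A row lasts 1/8 s, in which the tool goes at most 62.5 mm and 10.7 degrees, less where a joint would pass 70% of its speed; a pose out of reach is approached as far as the arm can. A call with a gripper value outside its range is refused whole. The fingers move at their own pace and stop on an object; the grip force is fixed at half the most. Time passes only in rows, so rows that repeat a pose let the fingers close, or fill a call up. It gives the time, the measured TCP pose, the force and the opening at its end, in the units of the state.
- sense(): the state, without advancing time (a new reading comes with each control period).
- grab_frame(name): name is "scene" or "top" or "wrist"; returns a dict with "img" (400x640x3 uint8, blue, green, red), "depth" (400x640 float32, mm along the optical axis (not along the pixel's ray), 0 where there is no reading), "intrinsics" (3x3 intrinsics, pixels), "pose" (4x4, takes a point from camera to world coordinates); the wrist camera has in their place "hand_eye" (4x4, takes a point from camera to tool coordinates, whose origin is the TCP and whose axes are the tool frame's). Camera axes: x right, y down, z forward; pixel columns grow to the right and rows downward; lengths in mm; the calibration is good to about 2 mm. A picture is of the moment at which its call begins: read the wrist's pose just before it.
- close_job(): hands the job in, once; it reports no verdict.
The state is a dict: "t": time; "joint_positions": joint angles; "joint_velocities": joint speeds; "joint_torque": joint torques, N m; "position": TCP position; "tcp_rot": TCP orientation; "force": force on the tool from outside, world axes, zero at the start; "torque": the same for the moment, N m; "finger_gap": opening from 0.0 (shut) to 1.0 (fully open).
Only numpy, scipy, OpenCV 4.12 (cv2) and the standard library are available. Lean on these libraries where they do the work, as an engineer would, in place of code of your own. Each camera call takes 0.05 s, during which the arm holds its last target.

## Working session

There is one attempt and no reset: what is moved stays moved. The work goes in short steps, Python scripts to look and compute and a tool call to move; the robot and the scene stay as the last step left them, time stands still between calls to the robot, and variables do not carry over. Pictures are saved under pics/ and viewed, and the job is handed in when it is done.

Besides the shell and the picture viewer there is one more tool, called after "Emit:" by a JSON object that holds its "method" and its "body", one argument or row to a line. apply_moves: Moves the arm, as the interface text tells. Its arguments: {"type":"object","properties":{"commands":{"type":"array"}},"required":["commands"]}

```bash
mkdir -p pics; ls
python3 - <<'E'
from bench import *
import cv2,numpy as np
s=sense();print(s)
for n in("scene","top"):
    f=grab_frame(n);cv2.imwrite(f"pics/{n}0.png",f["img"]);print(n,f["intrinsics"],f["pose"])
    np.savez(f"{n}0.npz",**{k:f[k] for k in("img","depth","intrinsics","pose")})
E
```

```text
pics
{'t': 0.0, 'joint_positions': array([ 1.1047678 ,  0.52199696, -0.03631078,  1.59996983,  0.02119443,
        1.02108423, -0.11278085]), 'joint_velocities': array([0.00042903, 0.00085386, 0.00019852, 0.00265752, 0.00100644,
       0.00013031, 0.00026088]), 'joint_torque': array([-3.67432251e-03, -9.27118349e+01,  1.97797693e+00, -3.69940817e+01,
        1.77638303e-02,  8.05479591e-03, -5.48960634e-05]), 'position': array([ 240.82261378, -576.40107139,  230.75020705]), 'tcp_rot': array([-2.61441922e+00,  1.74100469e+00,  1.46816365e-03]), 'force': array([0.11480047, 0.21885783, 0.47141855]), 'torque': array([-0.01609332, -0.03299322, -0.05694126]), 'finger_gap': 0.9986259501868929}
scene [[392.9181954    0.         319.48579099]
 [  0.         392.9181954  197.00177996]
 [  0.           0.           1.        ]] [[ 1.77872238e-01  8.38520574e-01 -5.15019139e-01  8.77207632e+02]
 [ 9.84042199e-01 -1.49046572e-01  9.71908958e-02 -8.23680449e+01]
 [ 4.73472863e-03 -5.24088128e-01 -8.51650877e-01  6.34611414e+02]
 [ 0.00000000e+00  0.00000000e+00  0.00000000e+00  1.00000000e+00]]
top [[438.27363562   0.         314.16330645]
 [  0.         438.27363562 200.78950822]
 [  0.           0.           1.        ]] [[-2.19677988e-02 -9.83558071e-01  1.79251046e-01  4.38405514e+02]
 [-9.98873102e-01  2.91375305e-02  3.74637143e-02 -2.41177506e+01]
 [-4.20706714e-02 -1.78226054e-01 -9.83089789e-01  7.08411510e+02]
 [ 0.00000000e+00  0.00000000e+00  0.00000000e+00  1.00000000e+00]]
```

View pics/scene0.png

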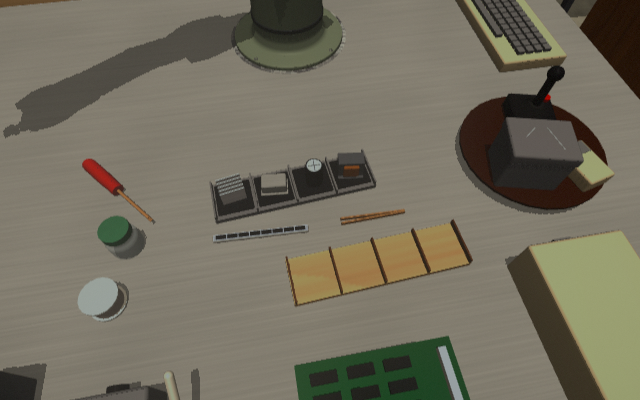

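View pics/top0.png

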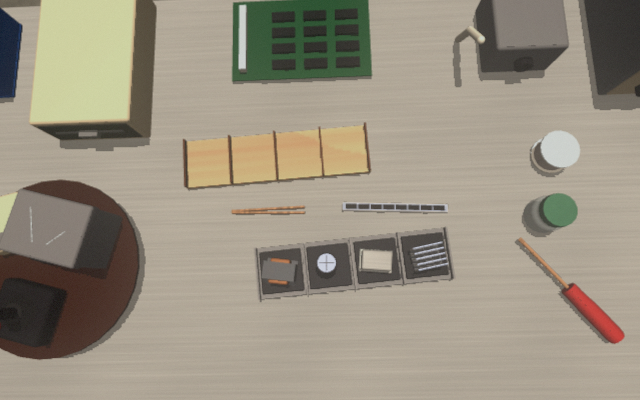

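```bash
cat > h.py <<'E'
import numpy as np,cv2
def load(n):
    return dict(np.load(n+"0.npz"))
def pix2z(f,pts,z):
    K,T=f["intrinsics"],f["pose"];o=[]
    for u,v in pts:
        d=T[:3,:3]@np.linalg.inv(K)@[u,v,1];c=T[:3,3];o.append(c+d*(z-c[2])/d[2])
    return np.array(o)
def cloud(f):
    K,T=f["intrinsics"],f["pose"];h,w=f["depth"].shape
    v,u=np.mgrid[:h,:w];d=f["depth"]
    P=np.stack([(u-K[0,2])/K[0,0]*d,(v-K[1,2])/K[1,1]*d,d],-1)
    W=P@T[:3,:3].T+T[:3,3];W[d==0]=np.nan
    return W
E
python3 - <<'E'
from h import *
f=load("top")
for i,(u0,v0,w,h) in enumerate([(175,115,205,80),(250,222,210,85)]):
    c=cv2.resize(f["img"][v0:v0+h,u0:u0+w],None,fx=3.8,fy=3.8,interpolation=cv2.INTER_CUBIC)
    for k in range(0,w,10): cv2.putText(c,str(u0+k) if k%20==0 else '',(int(k*3.8),8),0,.3,(0,0,255));cv2.line(c,(int(k*3.8),10),(int(k*3.8),14),(0,0,255))
    for k in range(0,h,10): cv2.putText(c,str(v0+k),(0,int(k*3.8)),0,.3,(0,0,255))
    cv2.imwrite(f"pics/crop{i}.png",c)
W=cloud(f)
# height map overview of obstacles
for v in range(0,400,40): print(v,[("%.0f,%.0f,%.0f"%tuple(W[v,u])) for u in range(20,640,75)])
E
```

```text
0 ['1515,1136,-750', '891,345,87', '949,259,-3', '940,120,-0', '926,-16,10', '925,-149,1', '920,-280,-1', '861,-367,77', '845,-470,92']
40 ['880,530,1', '821,341,86', '868,255,-1', '847,115,23', '849,-14,10', '850,-145,-1', '843,-273,0', '792,-358,80', '788,-470,78']
80 ['802,524,-0', '753,336,86', '790,251,1', '781,117,8', '779,-12,1', '774,-141,-1', '769,-268,-1', '764,-393,-2', '731,-474,60']
120 ['726,515,1', '689,334,83', '717,249,-2', '712,118,0', '707,-10,-1', '701,-136,3', '697,-261,2', '692,-384,1', '688,-505,-0']
160 ['654,507,1', '650,376,-0', '645,246,1', '637,115,12', '633,-9,13', '633,-133,-2', '629,-256,-1', '615,-359,35', '621,-496,-2']
200 ['558,409,125', '574,355,29', '576,243,0', '573,118,-1', '568,-7,1', '565,-129,1', '561,-250,-0', '547,-339,62', 'nan,nan,nan']
240 ['502,402,126', '503,317,90', '509,241,-1', '506,117,-0', '503,-5,-2', '499,-124,13', '497,-244,1', '494,-362,-1', '491,-477,-0']
280 ['449,445,59', '447,346,30', '445,239,-1', '442,117,-0', '439,-4,16', '437,-120,12', '434,-239,1', '432,-354,1', '429,-469,-2']
320 ['392,427,77', '387,342,30', '382,236,2', '380,116,1', '378,-2,-0', '375,-119,-2', '373,-234,-1', '371,-348,-1', '369,-460,-1']
360 ['325,474,1', '323,354,-1', '321,234,0', '320,116,0', '318,-1,0', '316,-115,1', '314,-230,-3', '312,-342,-2', '311,-452,-1']
```

View pics/crop0.png

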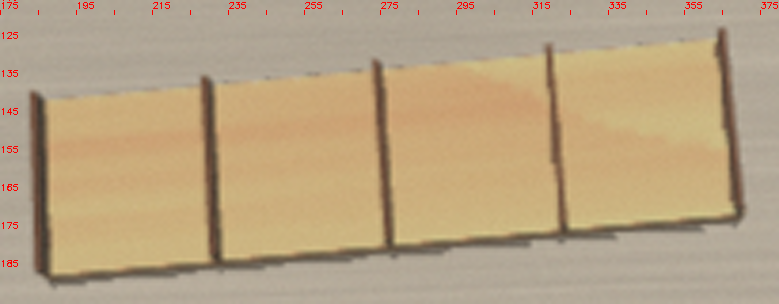

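View pics/crop1.png

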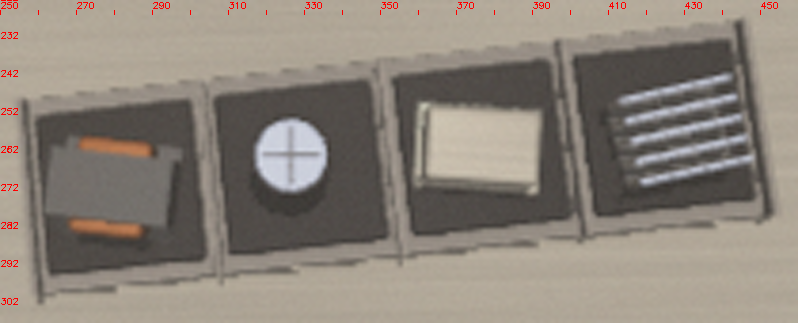

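Run:
```python
from h import *
f=load("top");W=cloud(f)
def cr(pts,o): return [(o[0]+(x+.5)/3.8-.5,o[1]+(y+.5)/3.8-.5) for x,y in pts]
A=(175,115);B=(250,222)
def show(n,pts,o,z):
    P=pix2z(f,cr(pts,o),z);print(n,P[:,:2].round(1).tolist());return P
def rack(n,pts,o):
    P=show(n,pts,o,24) # L far, L near, R far, R near
    c=P.mean(0);d=(P[0]+P[1]-P[2]-P[3])/2;print("  c",c.round(1),"len",np.linalg.norm(d),"yaw",np.arctan2(-d[0],d[1]))
    return c,np.arctan2(-d[0],d[1])
rb=rack("build",[(35,93),(40,270),(722,30),(739,217)],A)
rs=rack("strip",[(24,102),(40,300),(739,22),(766,218)],B)
img=f["img"]
hsv=cv2.cvtColor(img,cv2.COLOR_BGR2HSV)
m=((hsv[...,1]>75)&(hsv[...,0]<25)).astype(np.uint8);m[:,:175]=0;m[:,380:]=0;m[:115]=0;m[200:]=0
m=cv2.morphologyEx(m,cv2.MORPH_CLOSE,np.ones((5,5)))
v,u=np.nonzero(m);P=pix2z(f,list(zip(u,v)),12)
print("wood rect",cv2.minAreaRect(P[:,:2].astype(np.float32)))
def loc(p,r):
    c,a=r;R=np.array([[np.cos(a),-np.sin(a)],[np.sin(a),np.cos(a)]]);return R.T@(p[:2]-c[:2])
for n,p,z in [("trafo",[(50,145),(172,155),(165,228),(46,213)],56),("cap",[(254,155),(328,155),(291,118),(291,192)],65),("can",[(425,106),(543,110),(538,190),(424,184)],42),("sink",[(620,102),(730,76),(752,158),(642,184)],54)]:
    P=show(n,p,B,z);c=P.mean(0);e=(P[0]+P[3]-P[1]-P[2])/2
    print("  c",c.round(1),"local",loc(c,rs),"size",np.linalg.norm(e),np.linalg.norm((P[0]+P[1]-P[2]-P[3])/2),"yaw",np.arctan2(-e[0],e[1]))
b,a=rb;
for y in(112.5,37.5,-37.5,-112.5): print(y,b[:2]+y*np.array([-np.sin(a),np.cos(a)]))
```

```text
build [[673.1, 215.0], [594.2, 210.4], [690.6, -83.4], [607.8, -87.0]]
  c [641.4  63.8  24. ] len 298.2764700319358 yaw 0.052162651482723914
strip [[490.0, 94.9], [410.2, 88.2], [515.2, -198.8], [436.3, -203.7]]
  c [462.9 -54.8  24. ] len 293.919100655336 yaw 0.0874754275793338
wood rect ((643.4326171875, 65.66412353515625), (85.20487213134766, 307.29876708984375), 3.1972315311431885)
trafo [[470.6, 79.0], [465.6, 31.3], [437.7, 34.4], [444.4, 80.6]]
  c [454.6  56.3  56. ] local [  1.37644588 111.50237955] size 47.35659906646642 27.120448294641278 yaw -0.12429613760046615
cap [[464.5, -1.0], [463.8, -29.3], [478.2, -15.5], [450.1, -14.8]]
  c [464.1 -15.1  65. ] local [ 4.67551916 39.4706736 ] size 19.968910130902014 0.056643123403941835 yaw 0.7557742029458349
can [[483.1, -68.5], [480.3, -115.0], [449.1, -111.4], [452.5, -66.9]]
  c [466.2 -90.4  42. ] local [  0.19192457 -35.73237699] size 45.57502282974573 30.998224222773338 yaw -0.06677976753096114
sink [[481.9, -143.2], [490.9, -186.2], [459.2, -192.2], [450.3, -149.6]]
  c [ 470.6 -167.8   54. ] local [  -2.24161681 -113.19533951] size 43.689668523223865 32.26675810193133 yaw 0.2063256176726948
112.5 [635.57384754 176.11456759]
37.5 [639.48427249 101.21657979]
-37.5 [643.39469745  26.31859199]
-112.5 [647.30512241 -48.57939581]
```

Emit:
{"method": "apply_moves", "body": {
  "commands": [
    [[0.085, 0.024, 0.055, 0.01, 0.14], [0.085, 0.048, 0.11, 0.02, 0.28], [0.085, 0.072, 0.165, 0.03, 0.42], [0.085, 0.096, 0.22, 0.04, 0.56], [0.085, 0.12, 0.275, 0.05, 0.7], [0.085, 0.144, 0.33, 0.06, 0.85], [0.085, 0.168, 0.385, 0.07, 1.0], [0.085, 0.192, 0.44, 0.08, 1.175]]
  ]
}}

```text
t: 1.1
position: [433.3, -134.8, 311.7]
tcp_rot: [3.141, 0.008, 0.0]
force: [0.6, -0.8, 0.2]
finger_gap: 0.994
```

Run:
```python
from bench import *
import cv2,numpy as np
from scipy.spatial.transform import Rotation as R
s=sense();f=grab_frame("wrist")
T=np.eye(4);T[:3,:3]=R.from_rotvec(s["tcp_rot"]).as_matrix();T[:3,3]=s["position"]
f["pose"]=T@f["hand_eye"];print(f["hand_eye"].round(3),f["pose"].round(2),f["intrinsics"],s["position"])
np.savez("w10.npz",**{k:f[k] for k in("img","depth","intrinsics","pose")});cv2.imwrite("pics/w1.png",f["img"])
```

```text
[[ 1.00000e+00  0.00000e+00  1.00000e-03  1.45300e+00]
 [-0.00000e+00  9.58000e-01  2.87000e-01 -7.20390e+01]
 [-0.00000e+00 -2.87000e-01  9.58000e-01 -1.43082e+02]
 [ 0.00000e+00  0.00000e+00  0.00000e+00  1.00000e+00]] [[ 1.0000e+00  1.0000e-02  0.0000e+00  4.3433e+02]
 [ 1.0000e-02 -9.6000e-01 -2.9000e-01 -6.2740e+01]
 [ 0.0000e+00  2.9000e-01 -9.6000e-01  4.5474e+02]
 [ 0.0000e+00  0.0000e+00  0.0000e+00  1.0000e+00]] [[288.37723495   0.         313.52363146]
 [  0.         288.37723495 198.03113294]
 [  0.           0.           1.        ]] [ 433.26394506 -134.8315747   311.68481108]
```

View pics/w1.png

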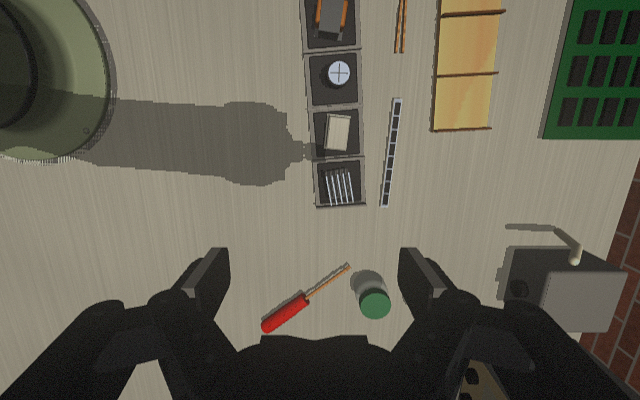

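Run:
```python
from h import *
for n,(u0,v0,w,h),s in [("scene",(205,145,180,80),4.3),("scene",(280,215,200,95),3.8),("w1",(290,0,220,215),2.7)]:
    f=load(n)
    c=cv2.resize(f["img"][v0:v0+h,u0:u0+w],None,fx=s,fy=s,interpolation=cv2.INTER_CUBIC)
    for k in range(0,w,10): cv2.putText(c,str(u0+k) if k%20==0 else '',(int(k*s),8),0,.3,(0,0,255));cv2.line(c,(int(k*s),10),(int(k*s),14),(0,0,255))
    for k in range(0,h,10): cv2.putText(c,str(v0+k),(0,int(k*s)),0,.3,(0,0,255))
    cv2.imwrite(f"pics/c_{n}_{u0}.png",c)
```

```text
(no output)
```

View pics/c_scene_205.png

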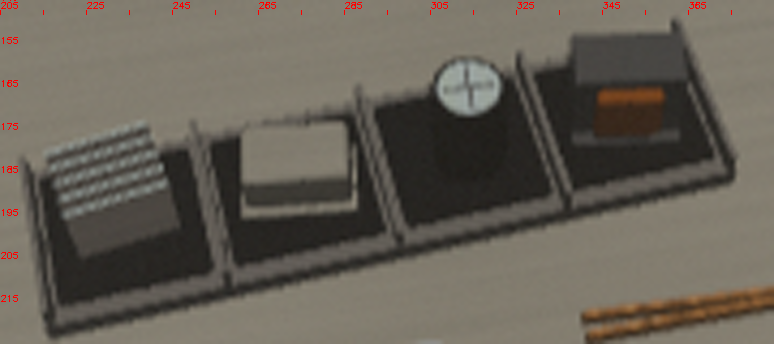

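View pics/c_scene_280.png

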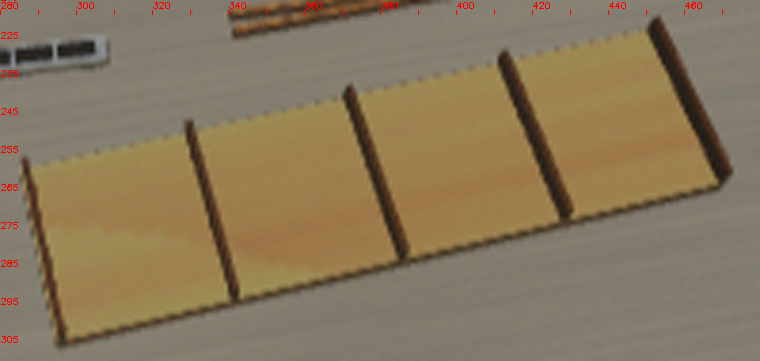

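View pics/c_w1_290.png

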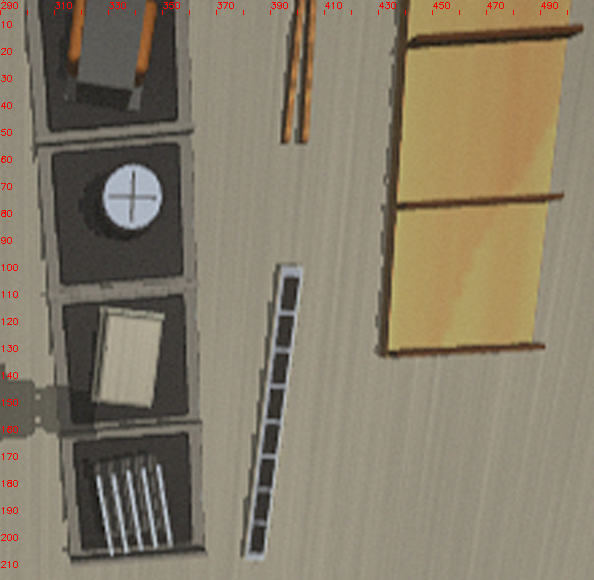

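Run:
```python
from h import *
from scipy.optimize import least_squares
def cr(pts,o,s): return np.array([(o[0]+(x+.5)/s-.5,o[1]+(y+.5)/s-.5) for x,y in pts])
def proj(f,P):
    T=np.linalg.inv(f["pose"]);q=P@T[:3,:3].T+T[:3,3];q=q@f["intrinsics"].T;return q[:,:2]/q[:,2:]
t,s,w=load("top"),load("scene"),load("w1")
ys=np.array([151.5,75.5,0,-75.5,-151.5])
ys=np.array([-150,-75,0,75,150.])[::-1]*1.01
def L(yl,x): return [(x,y,24) for y in yl]
obs={"top":(t,cr([(35,92),(206,77),(377,60),(549,45),(722,30),(40,270),(213,262),(388,245),(562,232),(739,215)],(175,115),3.8),L(ys,40)+L(ys,-40)),
"scene":(s,cr([(26,158),(189,121),(348,87),(503,53),(656,18),(60,335),(236,293),(404,255),(566,214),(727,174)],(280,215),3.8),L(ys[::-1],-40)+L(ys[::-1],40)),
"wrist":(w,cr([(583,29),(564,195),(545,345),(408,42),(397,206),(387,352)],(290,0),2.7),L(ys[2:],40)+L(ys[2:],-40))}
def tf(p,M):
    c,q=np.cos(p[2]),np.sin(p[2]);M=np.array(M,float);return np.c_[p[0]+c*M[:,0]-q*M[:,1],p[1]+q*M[:,0]+c*M[:,1],M[:,2]]
def res(p,k): 
    f,o,M=obs[k];return (proj(f,tf(p,M))-o).ravel()
for k in obs:
    r=least_squares(res,[641,64,.05],args=(k,));print(k,r.x.round(3),"rms",np.sqrt((r.fun**2).mean()))
r=least_squares(lambda p:np.r_[res(p,"top"),res(p,"scene"),res(p,"wrist")],[641,64,.05]);print(r.x)
p=r.x;print(tf(p,[(0,y,0) for y in(112.5,37.5,-37.5,-112.5)]).round(1))
# parts: scene & wrist
S=lambda pts:cr(pts,(205,145),4.3)
Wc=lambda pts:cr(pts,(290,0),2.7)
for n,a,b,z in [("trafo",[(573,36),(683,36),(688,80),(573,80)],None,56),("cap",[(435,86),(502,86),(468,58),(468,114)],[(102,197),(162,197),(132,165),(132,229)],65),
 ("can",[(243,126),(347,122),(352,176),(243,184)],[(108,307),(165,316),(153,405),(100,398)],42),("sink",[(46,153),(149,124),(168,183),(62,215)],[(97,470),(157,465),(171,545),(112,552)],54)]:
    print(n,"scene",pix2z(s,S(a),z)[:,:2].mean(0).round(1), "wrist",None if b is None else pix2z(w,Wc(b),z)[:,:2].mean(0).round(1))
```

```text
top [6.41362e+02 6.37460e+01 5.30000e-02] rms 0.9028290631264648
scene [6.43509e+02 6.26450e+01 6.00000e-02] rms 0.8663159119524908
wrist [6.42139e+02 6.37970e+01 6.40000e-02] rms 1.448377759915583
[6.42442862e+02 6.34623982e+01 5.85479870e-02]
[[635.9 175.8   0. ]
 [640.2 100.9   0. ]
 [644.6  26.    0. ]
 [649.  -48.8   0. ]]
trafo scene [454.6  55.7] wrist None
cap scene [463.7 -15.8] wrist [465.6 -16. ]
can scene [468.3 -90.5] wrist [469.4 -89.8]
sink scene [ 471.1 -168.2] wrist [ 472.3 -167.6]
```

Emit:
{"method": "apply_moves", "body": {
  "commands": [
    [[0.085, 0.02, -0.016, -0.06, 0.1], [0.085, 0.038, -0.032, -0.12, 0.2], [0.085, 0.038, -0.032, -0.175, 0.2], [0.085, 0.038, -0.032, -0.225, 0.2], [0.085, 0.038, -0.032, -0.26, 0.2], [0.085, 0.038, -0.032, -0.28, 0.2], [0.085, 0.038, -0.032, -0.293, 0.2], [0.085, 0.038, -0.032, -0.293, 0.2]]
  ]
}}

```text
t: 2.15
position: [470.7, -168.5, 17.9]
tcp_rot: [-3.126, -0.314, 0.002]
force: [0.5, 0.3, -0.0]
finger_gap: 0.995
```

```bash
cat > look.py <<'E'
import sys
from bench import *
import cv2,numpy as np
from scipy.spatial.transform import Rotation as R
s=sense();f=grab_frame(sys.argv[1])
M=R.from_rotvec(s["tcp_rot"]).as_matrix()
if "hand_eye" in f:
    T=np.eye(4);T[:3,:3]=M;T[:3,3]=s["position"];f["pose"]=T@f["hand_eye"]
print(s["t"],s["position"].round(1),"yaw",np.arctan2(M[1,0],M[0,0]).round(3),"gap",s["finger_gap"],"F",s["force"].round(1))
n=sys.argv[2]
np.savez(n+"0.npz",**{k:f[k] for k in("img","depth","intrinsics","pose")});cv2.imwrite(f"pics/{n}.png",f["img"])
E
python3 look.py wrist w2
```

```text
2.15 [ 470.7 -168.5   17.9] yaw 0.2 gap 0.9952969509388117 F [ 0.5  0.3 -0. ]
```

View pics/w2.png

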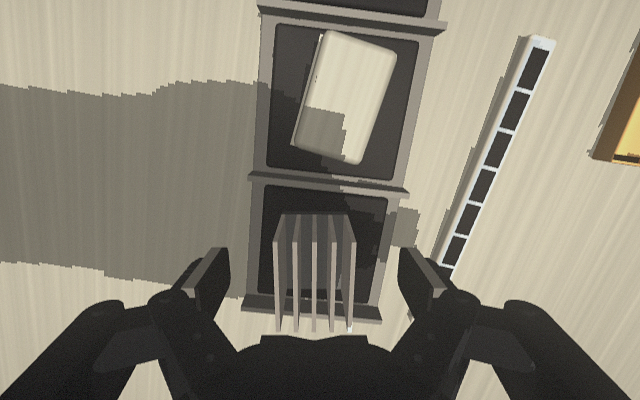

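Emit:
{"method": "apply_moves", "body": {
  "commands": [
    [[0.0, 0, 0, 0, 0], [0.0, 0, 0, 0, 0], [0.0, 0, 0, 0, 0], [0.0, 0, 0, 0, 0], [0.0, 0, 0, 0, 0], [0.0, 0, 0, 0.01, 0], [0.0, 0, 0, 0.03, 0], [0.0, 0, 0, 0.05, 0]]
  ]
}}

```text
t: 3.2
position: [470.9, -168.6, 69.4]
tcp_rot: [-3.126, -0.314, 0.0]
force: [-0.7, -0.0, -0.7]
finger_gap: 0.391
```

```bash
python3 look.py wrist w3
```

```text
3.2 [ 470.9 -168.6   69.4] yaw 0.2 gap 0.3907263672448787 F [-0.7 -0.  -0.7]
```

View pics/w3.png

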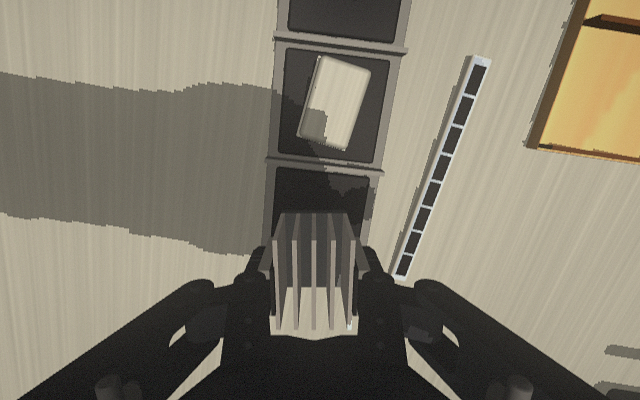

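Emit:
{"method": "apply_moves", "body": {
  "commands": [
    [[0.0, 0.0, 0.0, 0.035, 0], [0.0, 0.015, 0.035, 0.045, -0.02], [0.0, 0.042, 0.087, 0.045, -0.05], [0.0, 0.069, 0.144, 0.045, -0.08], [0.0, 0.096, 0.2, 0.045, -0.11], [0.0, 0.123, 0.257, 0.045, -0.142], [0.0, 0.147, 0.308, 0.045, -0.142], [0.0, 0.165, 0.3445, 0.04, -0.142]]
  ]
}}

```text
t: 4.25
position: [636.5, 178.8, 108.8]
tcp_rot: [-3.139, -0.094, -0.001]
force: [0.3, -0.8, -1.0]
finger_gap: 0.388
```

```bash
python3 look.py wrist w4; python3 look.py top t4
```

```text
4.25 [636.5 178.8 108.8] yaw 0.06 gap 0.3881374082406085 F [ 0.3 -0.8 -1. ]
4.3 [637.  183.9 107.9] yaw 0.063 gap 0.3912208609396277 F [-5.3  4.2 -1.3]
```

View pics/w4.png

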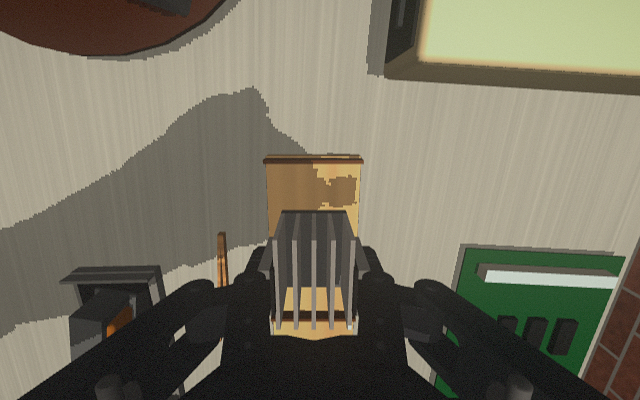

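Emit:
{"method": "apply_moves", "body": {
  "commands": [
    [[0.0, 0, 0, 0, 0], [0.0, 0, 0, -0.02, 0], [0.0, 0, 0, -0.045, 0], [0.0, 0, 0, -0.067, 0], [0.0, 0, 0, -0.08, 0], [0.0, 0, 0, -0.087, 0], [0.0, 0, 0, -0.087, 0], [0.0, 0, 0, -0.087, 0]]
  ]
}}

```text
t: 5.35
position: [636.4, 175.9, 22.0]
tcp_rot: [-3.14, -0.091, -0.001]
force: [-0.1, -0.5, -0.1]
finger_gap: 0.389
```

```bash
python3 look.py wrist w5;python3 look.py top t5
```

```text
5.35 [636.4 175.9  22. ] yaw 0.058 gap 0.38928950630799364 F [-0.1 -0.5 -0.1]
5.4 [636.3 176.   22. ] yaw 0.058 gap 0.3931766886263998 F [ 0.   0.6 -0.7]
```

View pics/w5.png

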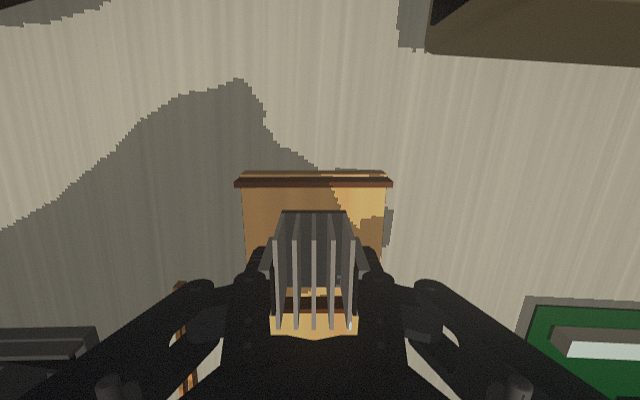

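View pics/t5.png

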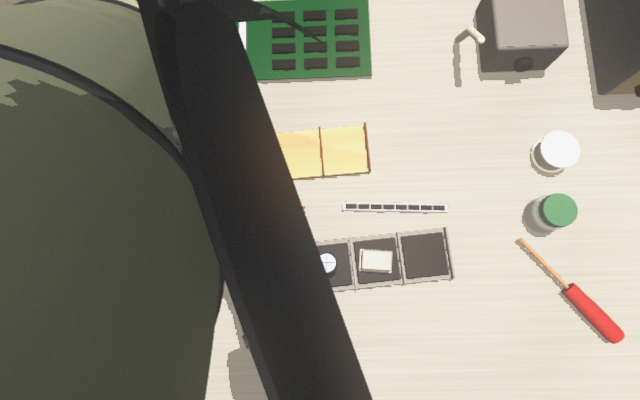

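Emit:
{"method": "apply_moves", "body": {
  "commands": [
    [[0.0, 0, 0, -0.004, 0], [0.0, 0, 0, -0.0075, 0], [0.0, 0, 0, -0.0075, 0], [0.085, 0, 0, -0.0075, 0], [0.085, 0, 0, -0.0075, 0], [0.085, 0, 0, -0.0075, 0], [0.085, 0, 0, -0.0075, 0], [0.085, 0, 0, 0.01, 0]]
  ]
}}

```text
t: 6.45
position: [635.1, 175.6, 30.8]
tcp_rot: [3.14, 0.091, -0.003]
force: [0.0, 0.2, 0.2]
finger_gap: 0.995
```

```bash
python3 look.py wrist w6
```

```text
6.45 [635.1 175.6  30.8] yaw 0.058 gap 0.9946148938765909 F [0.  0.2 0.2]
```

View pics/w6.png

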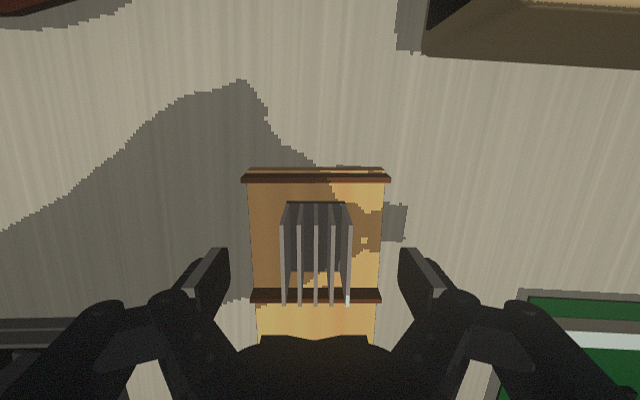

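Emit:
{"method": "apply_moves", "body": {
  "commands": [
    [[0.085, 0, 0, 0.055, 0], [0.085, -0.012, -0.019, 0.09, 0], [0.085, -0.042, -0.066, 0.09, -0.05], [0.085, -0.073, -0.116, 0.09, -0.1], [0.085, -0.104, -0.165, 0.09, -0.125], [0.085, -0.135, -0.214, 0.09, -0.125], [0.085, -0.158, -0.25, 0.09, -0.125], [0.085, -0.168, -0.266, 0.07, -0.125]]
  ]
}}

```text
t: 7.5
position: [467.7, -92.7, 102.9]
tcp_rot: [3.138, -0.11, 0.005]
force: [-0.2, 0.9, -0.3]
finger_gap: 0.996
```

Emit:
{"method": "apply_moves", "body": {
  "commands": [
    [[0.085, 0, 0, -0.01, 0], [0.085, 0, 0, -0.04, 0], [0.085, 0, 0, -0.065, 0], [0.085, 0, 0, -0.078, 0], [0.085, 0, 0, -0.083, 0], [0.085, 0, 0, -0.084, 0], [0.085, 0, 0, -0.084, 0], [0.085, 0, 0, -0.084, 0]]
  ]
}}

```text
t: 8.5
position: [468.3, -90.3, 17.8]
tcp_rot: [3.14, -0.106, 0.001]
force: [-0.1, -0.4, 0.2]
finger_gap: 0.994
```

```bash
python3 look.py wrist w7
```

```text
8.5 [468.3 -90.3  17.8] yaw -0.067 gap 0.9939344102241539 F [-0.1 -0.4  0.2]
```

View pics/w7.png

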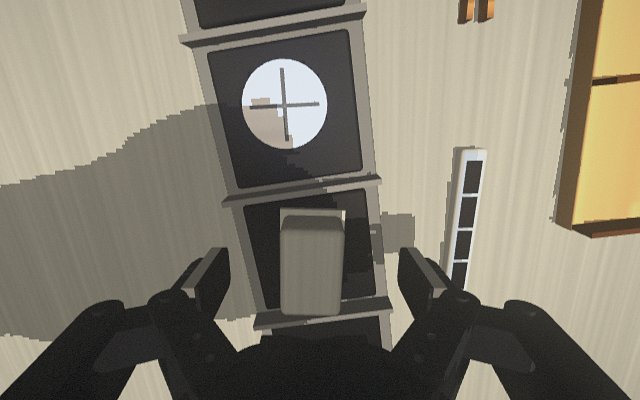

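Emit:
{"method": "apply_moves", "body": {
  "commands": [
    [[0.04, 0, 0, 0.003, 0], [0.02, 0, 0, 0.003, 0], [0.0, 0, 0, 0.003, 0], [0.0, 0, 0, 0.003, 0], [0.0, 0, 0, 0.003, 0], [0.0, 0, 0, 0.003, 0], [0.0, 0, 0, 0.01, 0], [0.0, 0, 0, 0.025, 0]]
  ]
}}

```text
t: 9.55
position: [467.6, -90.0, 42.7]
tcp_rot: [-3.14, 0.105, 0.002]
force: [0.5, 0.2, -1.2]
finger_gap: 0.338
```

```bash
python3 look.py wrist w8
```

```text
9.55 [467.6 -90.   42.7] yaw -0.067 gap 0.33843663427050014 F [ 0.5  0.2 -1.2]
```

View pics/w8.png

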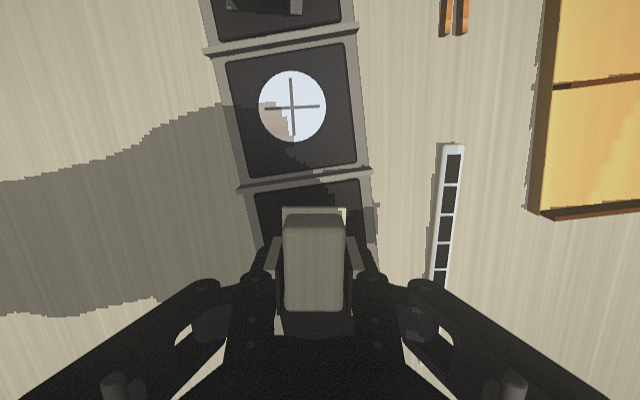

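Emit:
{"method": "apply_moves", "body": {
  "commands": [
    [[0.0, 0, 0, 0.05, 0], [0.0, 0.012, 0.013, 0.06, 0.02], [0.0, 0.042, 0.046, 0.06, 0.05], [0.0, 0.075, 0.083, 0.06, 0.09], [0.0, 0.108, 0.12, 0.06, 0.125], [0.0, 0.14, 0.156, 0.06, 0.125], [0.0, 0.162, 0.18, 0.055, 0.125], [0.0, 0.172, 0.191, 0.04, 0.125]]
  ]
}}

```text
t: 10.6
position: [640.9, 102.9, 82.0]
tcp_rot: [-3.139, -0.094, -0.002]
force: [-0.5, -0.1, -1.0]
finger_gap: 0.34
```

Emit:
{"method": "apply_moves", "body": {
  "commands": [
    [[0.0, 0, 0, 0, 0], [0.0, 0, 0, -0.02, 0], [0.0, 0, 0, -0.04, 0], [0.0, 0, 0, -0.053, 0], [0.0, 0, 0, -0.06, 0], [0.0, 0, 0, -0.063, 0], [0.0, 0, 0, -0.065, 0], [0.0, 0, 0, -0.065, 0]]
  ]
}}

```text
t: 11.6
position: [640.1, 100.9, 17.5]
tcp_rot: [-3.14, -0.091, -0.001]
force: [-0.7, -0.1, -0.7]
finger_gap: 0.335
```

```bash
python3 look.py wrist w9
```

```text
11.6 [640.1 100.9  17.5] yaw 0.058 gap 0.3350159702478977 F [-0.7 -0.1 -0.7]
```

View pics/w9.png

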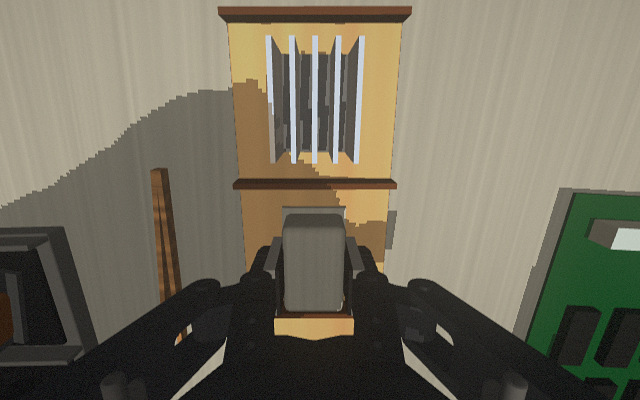

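Emit:
{"method": "apply_moves", "body": {
  "commands": [
    [[0.0, 0, 0, -0.0007, 0], [0.0, 0, 0, -0.0007, 0], [0.085, 0, 0, -0.0007, 0], [0.085, 0, 0, -0.0007, 0], [0.085, 0, 0, -0.0007, 0], [0.085, 0, 0, 0.005, 0], [0.085, 0, 0, 0.04, 0], [0.085, 0, 0, 0.08, 0]]
  ]
}}

```text
t: 12.65
position: [639.6, 100.8, 98.2]
tcp_rot: [3.14, 0.091, -0.001]
force: [0.7, 0.2, 0.2]
finger_gap: 0.995
```

```bash
python3 look.py wrist w10
```

```text
12.65 [639.6 100.8  98.2] yaw 0.058 gap 0.9945061790900016 F [0.7 0.2 0.2]
```

View pics/w10.png

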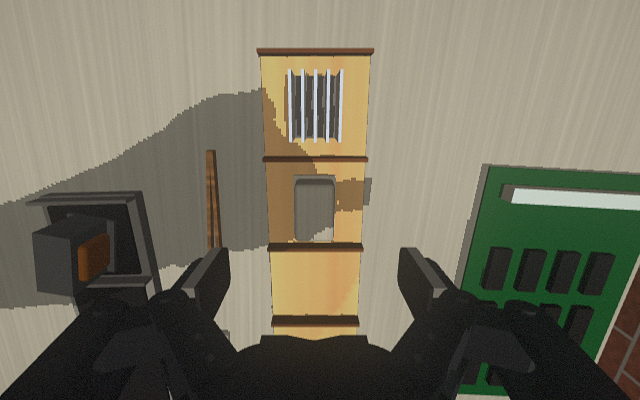

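Emit:
{"method": "apply_moves", "body": {
  "commands": [
    [[0.085, -0.01, -0.007, 0.015, 0], [0.085, -0.04, -0.027, 0.02, 0], [0.085, -0.075, -0.05, 0.02, 0], [0.085, -0.11, -0.073, 0.02, 0], [0.085, -0.14, -0.093, 0.02, 0], [0.085, -0.163, -0.109, 0.02, 0], [0.085, -0.1755, -0.117, 0.015, 0], [0.085, -0.1755, -0.117, 0.0, 0]]
  ]
}}

```text
t: 13.7
position: [464.4, -16.7, 97.1]
tcp_rot: [3.14, 0.089, 0.002]
force: [-0.0, 0.2, 0.0]
finger_gap: 0.991
```

Emit:
{"method": "apply_moves", "body": {
  "commands": [
    [[0.085, 0, 0, -0.01, 0], [0.085, 0, 0, -0.03, 0], [0.085, 0, 0, -0.05, 0], [0.085, 0, 0, -0.062, 0], [0.085, 0, 0, -0.068, 0], [0.085, 0, 0, -0.071, 0], [0.085, 0, 0, -0.071, 0], [0.085, 0, 0, -0.071, 0]]
  ]
}}

```text
t: 14.7
position: [464.7, -16.2, 26.7]
tcp_rot: [3.14, 0.091, 0.001]
force: [0.9, 0.1, 0.0]
finger_gap: 0.997
```

```bash
python3 look.py wrist w11
```

```text
14.7 [464.7 -16.2  26.7] yaw 0.058 gap 0.9965113824500353 F [0.9 0.1 0. ]
```

View pics/w11.png

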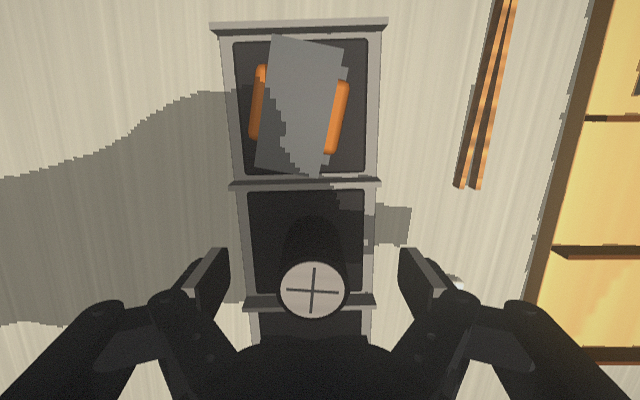

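Emit:
{"method": "apply_moves", "body": {
  "commands": [
    [[0.05, 0, 0, 0, 0], [0.025, 0, 0, 0, 0], [0.0, 0, 0, 0, 0], [0.0, 0, 0, 0, 0], [0.0, 0, 0, 0, 0], [0.0, 0, 0, 0, 0], [0.0, 0, 0, 0.01, 0], [0.0, 0, 0, 0.03, 0]]
  ]
}}

```text
t: 15.75
position: [464.0, -16.1, 56.7]
tcp_rot: [-3.14, -0.092, 0.002]
force: [1.0, 0.5, -0.1]
finger_gap: 0.349
```

```bash
python3 look.py wrist w12
```

```text
15.75 [464.  -16.1  56.7] yaw 0.058 gap 0.34947477463900156 F [ 1.   0.5 -0.1]
```

View pics/w12.png

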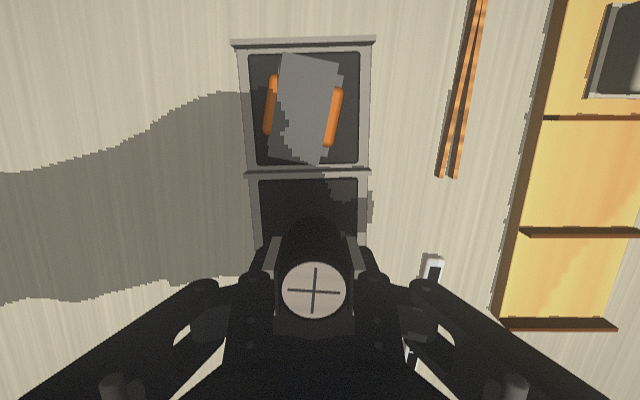

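Emit:
{"method": "apply_moves", "body": {
  "commands": [
    [[0.0, 0, 0, 0.025, 0], [0.0, 0.015, 0.003, 0.03, 0], [0.0, 0.045, 0.01, 0.03, 0], [0.0, 0.08, 0.019, 0.03, 0], [0.0, 0.115, 0.027, 0.03, 0], [0.0, 0.147, 0.034, 0.03, 0], [0.0, 0.17, 0.04, 0.025, 0], [0.0, 0.1805, 0.042, 0.015, 0]]
  ]
}}

```text
t: 16.8
position: [645.8, 26.2, 71.2]
tcp_rot: [-3.14, -0.091, -0.001]
force: [-0.7, -0.7, -0.8]
finger_gap: 0.349
```

Emit:
{"method": "apply_moves", "body": {
  "commands": [
    [[0.0, 0, 0, 0, 0], [0.0, 0, 0, -0.01, 0], [0.0, 0, 0, -0.025, 0], [0.0, 0, 0, -0.037, 0], [0.0, 0, 0, -0.044, 0], [0.0, 0, 0, -0.047, 0], [0.0, 0, 0, -0.048, 0], [0.0, 0, 0, -0.048, 0]]
  ]
}}

```text
t: 17.8
position: [645.1, 25.8, 23.5]
tcp_rot: [3.14, 0.091, 0.001]
force: [-0.9, 0.7, -0.5]
finger_gap: 0.349
```

```bash
python3 look.py wrist w13
```

```text
17.8 [645.1  25.8  23.5] yaw 0.058 gap 0.3489716663192854 F [-0.9  0.7 -0.5]
```

View pics/w13.png

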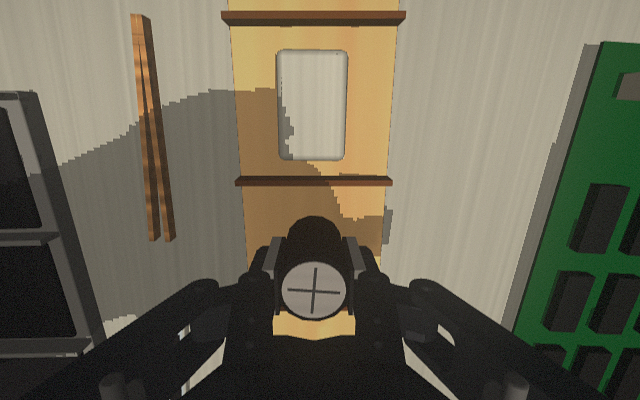

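Emit:
{"method": "apply_moves", "body": {
  "commands": [
    [[0.0, 0, 0, -0.0007, 0], [0.0, 0, 0, -0.0007, 0], [0.085, 0, 0, -0.0007, 0], [0.085, 0, 0, -0.0007, 0], [0.085, 0, 0, -0.0007, 0], [0.085, 0, 0, 0.005, 0], [0.085, 0, 0, 0.04, 0], [0.085, 0, 0, 0.08, 0]]
  ]
}}

```text
t: 18.85
position: [644.6, 25.9, 104.2]
tcp_rot: [-3.14, -0.091, 0.002]
force: [0.4, 0.6, 0.1]
finger_gap: 0.999
```

```bash
python3 look.py wrist w14
```

```text
18.85 [644.6  25.9 104.2] yaw 0.058 gap 0.9989192527666787 F [0.4 0.6 0.1]
```

View pics/w14.png

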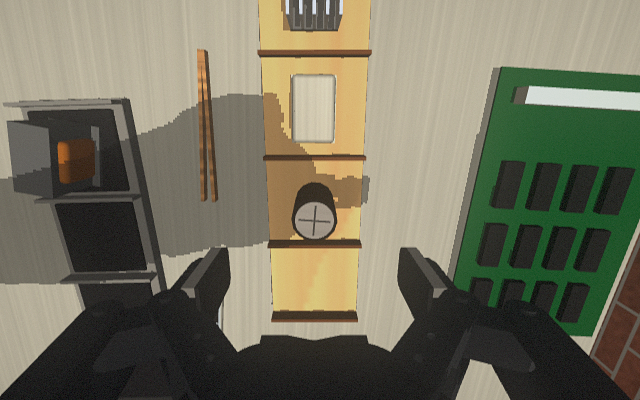

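Emit:
{"method": "apply_moves", "body": {
  "commands": [
    [[0.085, -0.015, 0.002, 0.01, -0.02], [0.085, -0.045, 0.007, 0.01, -0.05], [0.085, -0.085, 0.013, 0.01, -0.09], [0.085, -0.125, 0.02, 0.01, -0.13], [0.085, -0.157, 0.025, 0.01, -0.182], [0.085, -0.18, 0.028, 0.01, -0.182], [0.085, -0.19, 0.03, 0.0, -0.182], [0.085, -0.19, 0.03, -0.01, -0.182]]
  ]
}}

```text
t: 19.9
position: [455.1, 55.9, 92.7]
tcp_rot: [-3.136, 0.194, -0.001]
force: [0.4, -0.9, 0.4]
finger_gap: 0.998
```

Emit:
{"method": "apply_moves", "body": {
  "commands": [
    [[0.085, 0, 0, -0.015, 0], [0.085, 0, 0, -0.035, 0], [0.085, 0, 0, -0.055, 0], [0.085, 0, 0, -0.067, 0], [0.085, 0, 0, -0.073, 0], [0.085, 0, 0, -0.075, 0], [0.085, 0, 0, -0.075, 0], [0.085, 0, 0, -0.075, 0]]
  ]
}}

```text
t: 20.9
position: [455.2, 55.8, 18.7]
tcp_rot: [-3.135, 0.195, -0.001]
force: [-0.5, -0.8, 0.1]
finger_gap: 0.994
```

```bash
python3 look.py wrist w15
```

```text
20.9 [455.2  55.8  18.7] yaw -0.124 gap 0.9944913226969171 F [-0.5 -0.8  0.1]
```

View pics/w15.png

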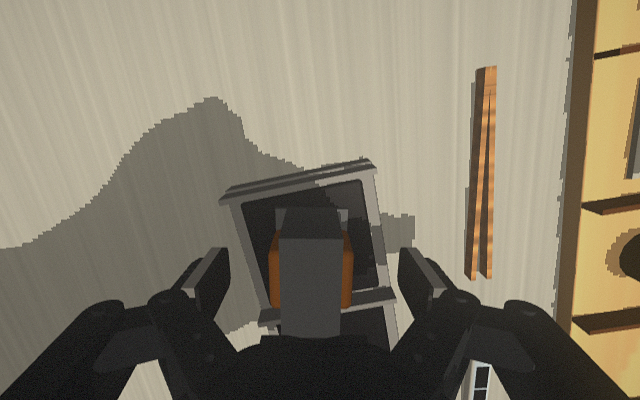

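Emit:
{"method": "apply_moves", "body": {
  "commands": [
    [[0.055, 0, 0, 0.004, 0], [0.03, 0, 0, 0.004, 0], [0.0, 0, 0, 0.004, 0], [0.0, 0, 0, 0.004, 0], [0.0, 0, 0, 0.004, 0], [0.0, 0, 0, 0.004, 0], [0.0, 0, 0, 0.012, 0], [0.0, 0, 0, 0.034, 0]]
  ]
}}

```text
t: 21.95
position: [454.2, 55.8, 52.2]
tcp_rot: [3.135, -0.194, -0.003]
force: [0.1, -1.4, -2.5]
finger_gap: 0.435
```

```bash
python3 look.py wrist w16
```

```text
21.95 [454.2  55.8  52.2] yaw -0.124 gap 0.4348787515328969 F [ 0.1 -1.4 -2.5]
```

View pics/w16.png

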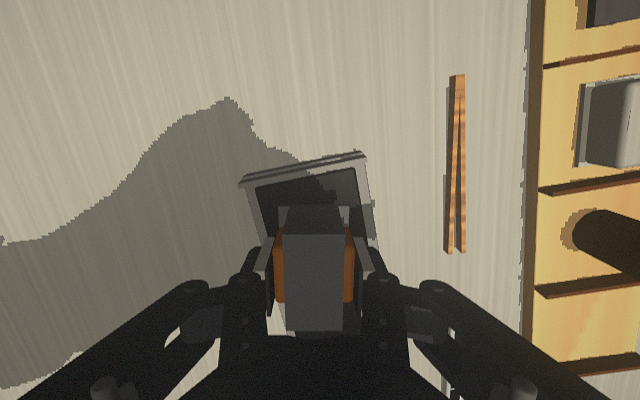

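Emit:
{"method": "apply_moves", "body": {
  "commands": [
    [[0.0, 0, 0, 0.03, 0], [0.0, 0.016, -0.009, 0.045, 0.02], [0.0, 0.045, -0.024, 0.045, 0.05], [0.0, 0.085, -0.046, 0.045, 0.09], [0.0, 0.125, -0.068, 0.045, 0.13], [0.0, 0.16, -0.087, 0.045, 0.182], [0.0, 0.183, -0.099, 0.04, 0.182], [0.0, 0.194, -0.105, 0.03, 0.182]]
  ]
}}

```text
t: 23.0
position: [649.6, -50.0, 81.8]
tcp_rot: [-3.14, -0.089, -0.0]
force: [-0.5, 0.5, -3.7]
finger_gap: 0.435
```

Emit:
{"method": "apply_moves", "body": {
  "commands": [
    [[0.0, 0, 0, 0, 0], [0.0, 0, 0, -0.015, 0], [0.0, 0, 0, -0.035, 0], [0.0, 0, 0, -0.05, 0], [0.0, 0, 0, -0.058, 0], [0.0, 0, 0, -0.062, 0], [0.0, 0, 0, -0.063, 0], [0.0, 0, 0, -0.063, 0]]
  ]
}}

```text
t: 24.0
position: [649.2, -49.2, 19.7]
tcp_rot: [3.14, 0.091, 0.001]
force: [-0.0, -0.2, -1.9]
finger_gap: 0.436
```

```bash
python3 look.py wrist w17
```

```text
24.0 [649.2 -49.2  19.7] yaw 0.058 gap 0.4360049921072618 F [-0.  -0.2 -1.9]
```

View pics/w17.png

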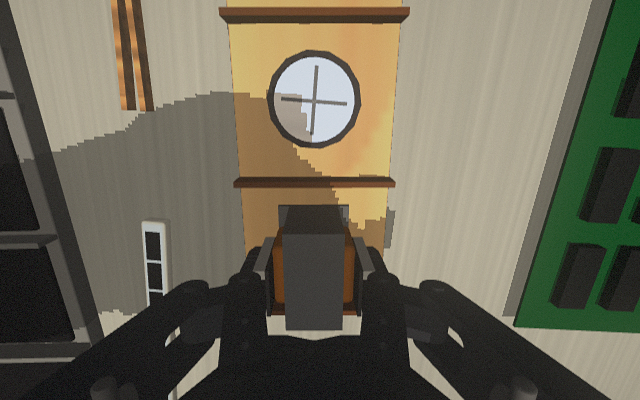

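Emit:
{"method": "apply_moves", "body": {
  "commands": [
    [[0.0, 0, 0, -0.0008, 0], [0.0, 0, 0, -0.0008, 0], [0.085, 0, 0, -0.0008, 0], [0.085, 0, 0, -0.0008, 0], [0.085, 0, 0, -0.0008, 0], [0.085, 0, 0, 0.005, 0], [0.085, 0, 0, 0.04, 0], [0.085, 0, 0, 0.08, 0]]
  ]
}}

```text
t: 25.05
position: [648.6, -49.1, 100.2]
tcp_rot: [-3.14, -0.091, 0.001]
force: [-0.2, -0.0, 1.0]
finger_gap: 0.996
```

Emit:
{"method": "apply_moves", "body": {
  "commands": [
    [[0.085, -0.01, -0.02, 0.04, 0], [0.085, -0.03, -0.06, 0.08, 0], [0.085, -0.06, -0.11, 0.12, 0], [0.085, -0.09, -0.16, 0.14, 0], [0.085, -0.12, -0.21, 0.15, 0], [0.085, -0.15, -0.25, 0.15, 0], [0.085, -0.16, -0.275, 0.15, 0], [0.085, -0.16, -0.28, 0.15, 0]]
  ]
}}

```text
t: 26.05
position: [487.9, -331.0, 249.7]
tcp_rot: [3.14, 0.086, 0.0]
force: [0.2, 0.7, -0.7]
finger_gap: 0.996
```

```bash
python3 look.py top t20; python3 look.py scene s20
```

```text
26.05 [ 487.9 -331.   249.7] yaw 0.055 gap 0.9959023086013011 F [ 0.2  0.7 -0.7]
26.1 [ 488.6 -330.3  249.6] yaw 0.056 gap 0.9943448876124035 F [-0.2 -0.4 -0.6]
```

View pics/t20.png

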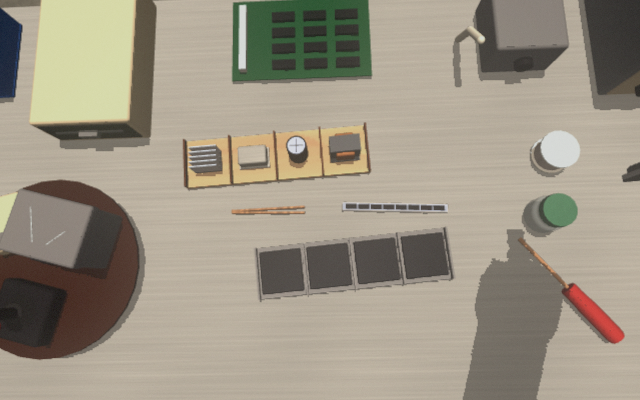

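View pics/s20.png

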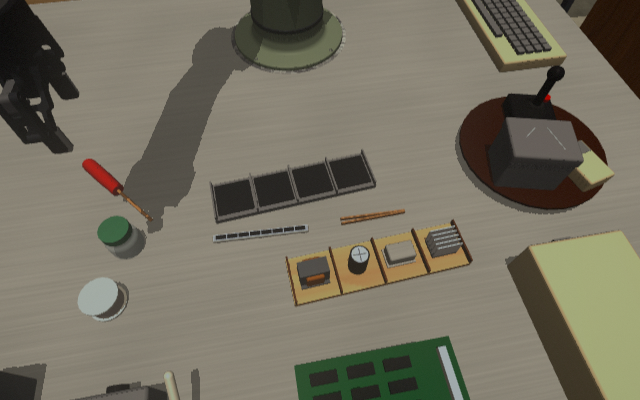

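Run:
```python
from h import *
f=load("t20");u0,v0,w,h,s=175,115,205,80,3.8
cv2.imwrite("pics/c20.png",cv2.resize(f["img"][v0:v0+h,u0:u0+w],None,fx=s,fy=s,interpolation=cv2.INTER_CUBIC))
```

```text
(no output)
```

View pics/c20.png

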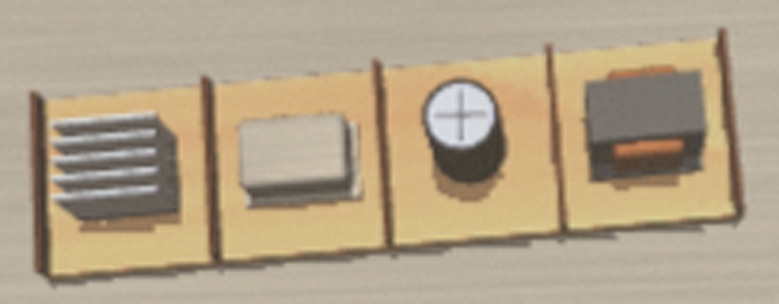

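Run:
```python
from h import *
f=load("t20");c=np.array([642.4,63.5]);a=.0585;R=np.array([[np.cos(a),-np.sin(a)],[np.sin(a),np.cos(a)]])
for n,p,z in [("sink",[(54,122),(157,114),(157,191),(58,201)],50),("can",[(240,122),(346,116),(346,178),(244,188)],38),("cap",[(461,115)],61),("trafo",[(587,82),(702,72),(702,137),(590,147)],52)]:
    P=pix2z(f,[(175+(x+.5)/3.8-.5,115+(y+.5)/3.8-.5) for x,y in p],z);print(n,R.T@(P[:,:2].mean(0)-c))
```

```text
sink [ -0.39644197 111.77684135]
can [-1.38643288 35.71843652]
cap [  0.24257098 -36.86454901]
trafo [  -1.54925193 -111.793723  ]
```

All within 2 mm of the bay centres; handing in.

```bash
python3 -c "
from bench import *
print(close_job())"
```

```text
the job is handed in; nothing more can be done
None
```

All four parts are in the plywood rack in reversed order, and the job was handed in at about 26 s of the 99 s allowed. From far left to far right the row is now heat sink, oscillator can, capacitor, transformer.

I picked each part up across its x faces and set it down in the mirror-image bay. Then I let go and moved the arm clear.

- **Position:** measured in the top image at the end, each part's centre is within 2 mm of its bay centre both ways. The limits are 12 mm along the row and 15 mm across it.
- **Standing and released:** the final top and scene images show every part upright and the gripper open well away from the racks. I did not measure each part's height or tilt separately.
- **Disagreements:** the three cameras' estimates of the plywood rack's position differed by up to about 2 mm, so I used their combined fit. In the top image the rack lengths first measured 5–9 mm too short, but its part and rack centres still agreed with the other cameras to about 3 mm.
- **Overshoot:** the arm overshot briefly, by about 8 mm, at the end of the first carry and had settled before I lowered the part. No force reading went above about 7 N.

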